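# Shut the red water valve in the manifold box

### The arm

A 6-joint arm with a two-finger parallel gripper is mounted at the origin on a cart in front of the work surface, level with it; the furniture and walls round the work are solid. World frame = base frame: x ahead of the robot, y to its left, z up, the work surface at z = 0. Lengths are in m, angles in rad, forces in N, time in s.
With the tool pointing down it reaches from about 0.275 to 0.825 m from the base axis. Payload 4.9 kg.
Tool frame: the origin (TCP) lies on the front face of the gripper's body, between the roots of the fingers; the fingertips stand 73 mm ahead of it and the grasp point (between the pads) lies 54 mm ahead of it; z points along the fingers, y is the line along which they close (so a half turn about z gives the same grasp; the last joint's range is limited). The gripper opens to 85 mm and grips with 20 to 120 N. Pads are 22 mm wide; open, the fingers measure 114 mm over their backs; the gripper's body (76 mm by 85 mm) begins 54 mm behind the grasp point. The pads swing forward as they close: fully open they stand 13 mm farther back than shut.
Start: joints at [-1.346, 0.326, -0.193, 1.052, 0, 1.437], TCP at [0.193, -0.515, 0.304] pointing down, gripper open.
Joint ranges: [-2.65, 2.65], [-0.97, 1.79], [-1.3, 1.35], [-1.93, 2.1], [-1.47, 1.37], [-3.14, 3.14]. Speed limits (rad/s): [2.57, 2.57, 3.14, 3.14, 3.14, 3.14].

### API

Orientations are given as [roll, pitch, yaw] about the fixed x, y, z axes, in that order (R = Rz(yaw) Ry(pitch) Rx(roll)).
In Python, from rig import manip gives the robot as it stands.
- The arm moves only by the tool move_arm, never from a script. Its argument "steps" is a list of rows, each a list of 3 entries, a list of its own where there are three numbers: the shift along the tool's x, y, z each as a share of 0.4 m, from -1 to 1, then the turn about the tool's z as a share of 360 degrees, from -1 to 1, then the opening, from -1 (shut) to 1 (fully open), so that 0 is half open. In form: [[[x, y, z], turn, gripper], ...]. A call has 1 to 5 rows; each row is the pose to reach, as a shift and turn from the pose commanded when the call began, along the tool's axes at that moment, turning the shorter way round; what a row does not reach only later rows make up. A row lasts 1/8 s, in which the tool goes at most 62.5 mm and 10.7 degrees, less where a joint would pass 70% of its speed; a pose out of reach is approached as far as the arm can. A call with a number of a shift or a turn outside -1 to 1 is refused whole. A call with a gripper value outside its range is refused whole. The fingers move at their own pace and stop on an object; "squeeze" is the grip in N (left out, the last holds). Time passes only in rows, so rows that repeat a pose let the fingers close. It gives the time, the measured TCP pose, the force, the opening and the grip force at its end, in the units of the state.
- manip.get_state(): the state, without advancing time (a new reading comes with each control period).
- manip.grab_frame(name): name is "scene" or "top" or "wrist"; returns the picture (400x640x3 uint8, red, green, blue); there is no depth.
- manip.calibration(name): a dict with "K" (3x3 intrinsics, pixels), "R" (3x3) and "t" (3): a world point X has camera coordinates R X + t. Camera axes: x right, y down, z forward; pixel columns grow to the right and rows downward; lengths in m; the calibration is good to about 2 mm. A picture is of the moment at which its call begins: read the wrist's pose just before it. calibration takes no time and is no camera call; for the wrist camera it gives the pose at the moment of the call.
- manip.hand_in(): hands the job in; it is judged then, once.
Trained networks look in the newest picture that a camera, given by its name, has taken for a name from the list of things; names that differ only in an ending like _2 or _b are one class to them, and where a whole thing is asked for, a point or a joint stands for the part that bears it (a point fixed in the world has none). Each returns a list of dicts, best first, with "score" (0 to 1); they miss things now and then, are a little off and sometimes report something else, mostly with a low value. They report only what shows in the picture. A call takes as long as a camera call.
- manip.recognise(label, camera): "position" ([column, row] in pixels, amid what is visible of it).
- manip.place_of(label, camera): "position" ([column, row] in pixels: a listed point, or the origin of a listed thing).
The state is a dict: "t": time; "qpos": joint angles; "joint_velocities": joint speeds; "joint_torque": joint torques, N m; "ee_pos": TCP position; "tool_rot": TCP orientation; "force": force on the tool from outside, world axes, zero at the start; "torque": the same for the moment, N m; "width": finger opening in m; "finger_force": force on a finger pad.
Only numpy, scipy, OpenCV 4.12 (cv2) and the standard library are available. Lean on these libraries where they do the work, as an engineer would, in place of code of your own. Each camera call takes 0.05 s, during which the arm holds its last target. There are 200 camera calls.

### The job

Shut off the water to the test cell: with the fingertips push the aluminium cover of the manifold box fully aside to the right, so that it uncovers the valves, then push the red valve lever fully shut, a quarter turn clockwise. Push gently and do not grip the cover or the levers; leave the blue valve and the cover open, and do not disturb anything else on the bench.

Things in the scene. Friction and masses are not known exactly. Their poses are not given: they have to be found in the camera images.
- manifold_box: grey steel box fixed to the bench, 446 mm along its y (left), 180 mm along its x (away from the robot), walls 86 mm high, 6 mm thick; yaw varies by 0.2 rad either way. Origin: centre of the underside, at bench height. Guide rails along both long sides rise to 98 mm. Hose tails stick out 32 mm at the back, foot flanges and a coupling 30 mm at the ends
- opening (a point): centre of the rectangular opening in the left half of the box's top, 86 mm over the bench; axes as the box's. The opening is 214 mm along y and, between the guide lips, 152 mm along x. The right half is a fixed deck, top 85 mm over the bench. Inside, the pipework stays below 52 mm over the bench, save the valve stems and levers
- cover (a joint): how far the bare aluminium cover has slid, m: 0 = over the valves (left end), 0.213 = fully aside over the right-hand deck (toward the box's -y). Captive in its guides, cannot be lifted; needs about 2 N and stays where it is left. Cover plate 164 x 219 mm, 4 mm thick, top at 90 mm over the bench
- cover_ridge (a point): top centre of the black push ridge across the middle of the cover, moves with it. The ridge is 110 mm long (along the box's x), 12 mm thick (along y) and stands 22 mm above the cover plate, its top 112 mm over the bench. Axes as the box's
- red_lever (a joint): angle of the red valve lever, rad: 0 = open, the lever lies along its pipe and points toward the robot (the box's -x); 1.571 = shut, at its stop, pointing left (the box's +y). Turns clockwise seen from above about a vertical pivot; needs about 0.12 N m and stays where it is left
- red_valve: brass ball valve with the red lever, fixed in the box. Origin: on the lever's vertical pivot axis, at bench height. Axes as the box's. It stands in either of two places 85 mm apart along the box's y: 58 or 143 mm left of the box's centre, 30 mm behind it
- red_tip (a point): middle of the outer end of the red lever's top face, 56 mm from the pivot, 78 mm over the bench; moves with the lever. The lever is a sleeve 12 mm wide and 11 mm tall (67 to 78 mm over the bench), 14 to 56 mm from the pivot, free beneath down to 52 mm over the bench except within 20 mm of the pivot
- blue_lever (a joint): angle of the blue valve lever, same valve and meaning as the red one: it stays open (near 0)
- blue_valve: the same valve with the blue lever, in the other place; origin likewise on the pivot axis at bench height
- sample_tube_1: dark upright soil sample tube with a pale rim, 64 mm across, 154 mm tall, left of the box; bystander. Origin: centre of the underside
- sample_tube_2: another such tube; bystander
- sample_tube_3: another such tube; bystander
- moisture_tin_1: white lidded tin, 59 mm across, 38 mm tall, in front of the box; bystander. Origin: centre of the underside
- moisture_tin_3: white open tin of soil, 56 mm across, 36 mm tall, left in front of the box; bystander
- porous_stone_1: beige porous disc, 62 mm across, 10 mm thick, in front of the box; bystander
- slotted_weight_1: grey slotted weight, 50 mm across, 20 mm tall, behind the box; bystander
- lab_timer_1: blue laboratory timer, 66 mm wide, 64 mm tall, behind the box; bystander

How it is judged:
On the way, in this order (a step that is already met when the one before it is completed fails the run):
1. the cover is slid fully aside (value of joint cover above 0.195 m), for 0.1 s.
2. the red valve is pushed shut (value of joint red_lever above 1.45 rad), for 0.1 s.
At the end, for the whole second after the job is handed in: The cover is fully aside (at least 190 of its 213 mm), the red lever is shut (within 0.12 rad of its stop) and the blue lever is still open (under 0.35 rad) (value of joint cover above 0.19 m and value of joint red_lever above 1.45 rad and value of joint blue_lever below 0.35 rad); the robot touches nothing.
It fails at once if the blue valve is turned (value of joint blue_lever above 0.35 rad).
It fails at once if the cover is gripped or forced (contact force between the fingers and manifold_box above 35 N).
It fails at once if a lever is gripped or forced (contact force between the fingers and red_valve above 35 N or contact force between the fingers and blue_valve above 35 N).
It fails at once if a bystander is lifted or pushed about (distance of any of sample_tube_1, sample_tube_2, sample_tube_3, moisture_tin_1, moisture_tin_3, porous_stone_1, slotted_weight_1, lab_timer_1 from where it was at the start of the episode above 0.03 m).
It also fails if it takes over 48 s, if anything falls off the work surface, if the arm or the gripper's body presses on something with over 40 N, if the wrist force passes 120 N, or if a joint passes its speed limit or range.

## Working session

There is one attempt and no reset: what is moved stays moved. The work goes in short steps, Python scripts to look and compute and a tool call to move; the robot and the scene stay as the last step left them, time stands still between calls to the robot, and variables do not carry over. Pictures are saved under pics/ and viewed, at most 10 in all, crops included, and the job is handed in when it is done.

Besides the shell and the picture viewer there is one more tool, called after "Call:" as name(argument=value, ...), one argument or row to a line, values as JSON. move_arm: Moves the arm, as the interface text tells. Its arguments: {"type":"object","properties":{"steps":{"type":"array","items":{"type":"array"}},"squeeze":{"type":"number"}},"required":["steps"]}

```bash
mkdir -p pics; cat > h.py <<'E'
from rig import manip
import numpy as np, cv2
def snap(c,fn=None):
    f=manip.grab_frame(c)
    if fn: cv2.imwrite('pics/'+fn,f[:,:,::-1])
    return manip.calibration(c)
def onplane(c,px,z):
    K,R,t=[np.array(c[k],float) for k in('K','R','t')]
    d=R.T@np.linalg.solve(K,[px[0],px[1],1.]); o=-R.T@t
    return o+d*(z-o[2])/d[2]
def tri(cs,ps):
    A=[];b=[]
    for c,p in zip(cs,ps):
        K,R,t=[np.array(c[k],float) for k in('K','R','t')]
        d=R.T@np.linalg.solve(K,[p[0],p[1],1.]);d/=np.linalg.norm(d);o=-R.T@t
        P=np.eye(3)-np.outer(d,d);A.append(P);b.append(P@o)
    return np.linalg.lstsq(np.vstack(A),np.hstack(b),rcond=None)[0]
E
python3 - <<'E'
from h import *
np.set_printoptions(precision=3,suppress=True)
s=manip.get_state();print(s['t'],s['ee_pos'],s['tool_rot'],s['width'])
C={}
for c in('top','scene'):
    C[c]=snap(c,c+'1.png')
    for l,z in(('manifold_box',0),('cover_ridge',.112),('opening',.086),('red_tip',.078),('sample_tube_1',0)):
        for r in manip.place_of(l,c)[:3]: print(c,l,round(r['score'],2),r['position'],onplane(C[c],r['position'],z))
E
```

```text
0.0 [ 0.193 -0.515  0.303] [-3.14  -0.     0.359] 0.08506032525948964
top manifold_box 0.56 [331.7, 219.6] [0.533 0.054 0.   ]
top cover_ridge 0.91 [305.1, 212.7] [0.542 0.137 0.112]
top opening 0.85 [299.6, 217.0] [0.532 0.155 0.086]
top red_tip 0.43 [299.6, 217.9] [0.531 0.155 0.078]
top red_tip 0.37 [323.6, 256.9] [0.409 0.081 0.078]
top sample_tube_1 0.97 [236.3, 203.9] [0.587 0.366 0.   ]
top sample_tube_1 0.96 [233.2, 262.0] [0.397 0.373 0.   ]
top sample_tube_1 0.72 [231.7, 233.6] [0.489 0.38  0.   ]
scene manifold_box 0.7 [324.0, 216.4] [0.536 0.057 0.   ]
scene cover_ridge 0.75 [316.2, 204.6] [0.528 0.131 0.112]
scene opening 0.82 [310.1, 218.0] [0.531 0.161 0.086]
scene sample_tube_1 0.9 [316.0, 318.0] [0.403 0.383 0.   ]
```

View pics/top1.png

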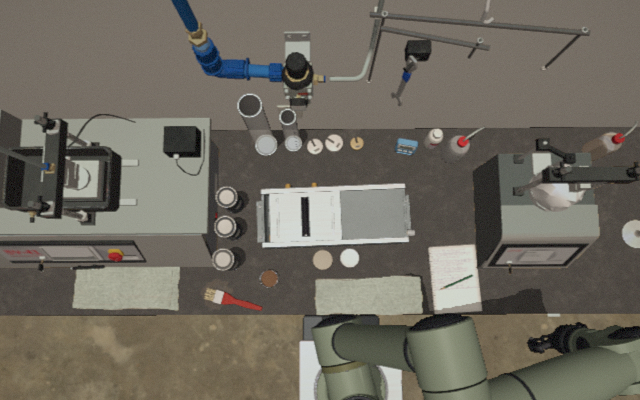

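View pics/scene1.png

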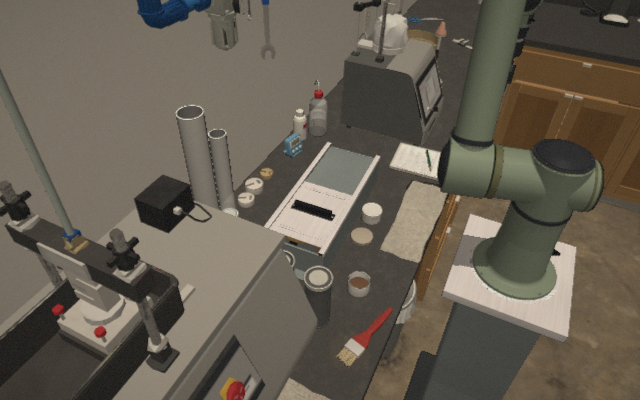

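The top view shows the box (cols 258–411, rows 184–247) with cover on the left half and the ridge at (305,216). Three tubes stand left of it (about col 228), tin and stone in front (349,258 / 322,259). The scene view agrees: ridge at (314,210).

Next I move over the box with the fingers shut.

Call:
move_arm(
  steps=[
    [[0.52,-0.57,0],0.0475,-1],
    [[0.52,-0.57,0],0.0475,-1],
    [[0.52,-0.57,0],0.0475,-1],
    [[0.52,-0.57,0],0.0475,-1],
    [[0.52,-0.57,0],0.0475,-1],
  ],
)

```text
t: 1.23
ee_pos: [0.3082, -0.2266, 0.3041]
tool_rot: [3.141, -0.001, 0.06]
force: [1.3, -1.1, 0.0]
width: 0.0001
finger_force: 0.0
```

Call:
move_arm(
  steps=[
    [[0.34,-0.7,0],0,-1],
    [[0.34,-0.7,0],0,-1],
    [[0.34,-0.7,0],0,-1],
    [[0.34,-0.7,0],0,-1],
    [[0.34,-0.7,0],0,-1],
  ],
)

```text
t: 1.85
ee_pos: [0.4273, 0.0614, 0.3043]
tool_rot: [3.141, -0.001, 0.061]
force: [0.7, -0.1, -0.7]
width: -0.0
finger_force: 0.0
```

```bash
python3 - <<'E'
from h import *
np.set_printoptions(precision=3,suppress=True)
s=manip.get_state();print(s['t'],s['ee_pos'],s['tool_rot'],s['width'])
c=snap('wrist','w1.png')
print(-np.array(c['R']).T@np.array(c['t']),np.array(c['R']))
for l,z in(('manifold_box',0),('cover_ridge',.112),('opening',.086)):
    for r in manip.place_of(l,'wrist')[:2]: print(l,round(r['score'],2),r['position'],onplane(c,r['position'],z))
E
```

```text
1.85 [0.427 0.061 0.304] [ 3.141 -0.001  0.061] -1.941820830300727e-05
[0.514 0.072 0.376] [[ 0.069 -0.998 -0.006]
 [-0.945 -0.067  0.32 ]
 [-0.32  -0.017 -0.947]]
manifold_box 0.75 [300.2, 184.9] [0.404 0.089 0.   ]
manifold_box 0.7 [334.1, 81.3] [0.538 0.055 0.   ]
cover_ridge 0.59 [234.5, 66.1] [0.536 0.144 0.112]
```

View pics/w1.png

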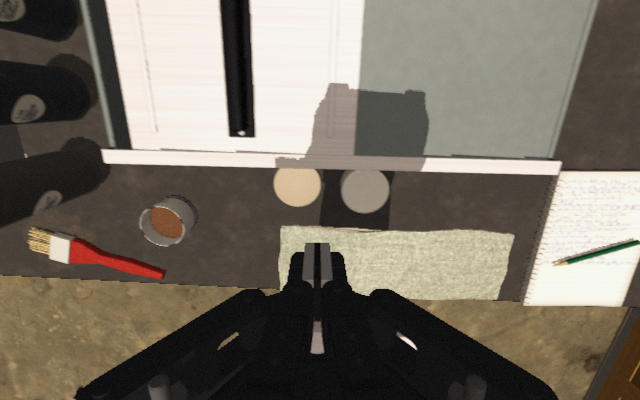

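The wrist view shows the ridge's near end at about (242,135) and the front guide rail's upper edge from (103,150) to (559,161). The fingers are shut, clear of everything.

```bash
python3 - <<'E'
from h import *
np.set_printoptions(precision=4,suppress=True)
c=manip.calibration('wrist')
a=onplane(c,(104,163),.098);b=onplane(c,(558,175),.098);d=b-a
print(a,b,np.linalg.norm(d),'yaw',np.arctan2(d[0],-d[1]))
for p in((230,137),(255,137),(222,0),(250,0)):print(p,onplane(c,p,.112))
t=manip.calibration('top')
f=manip.grab_frame('top')
p=manip.place_of('cover_ridge','top')[0]['position']; s=manip.grab_frame('scene'); q=manip.place_of('cover_ridge','scene')[0]['position']
print(tri([t,manip.calibration('scene')],[p,q]),onplane(t,p,.112))
E
```

```text
[0.4394 0.2684 0.098 ] [ 0.456  -0.1776  0.098 ] 0.44631862610437123 yaw 0.03710126854602784
(230, 137) [0.4744 0.1409 0.112 ]
(255, 137) [0.4758 0.1185 0.112 ]
(222, 0) [0.5798 0.1436 0.112 ]
(250, 0) [0.5812 0.1218 0.112 ]
[0.5326 0.1451 0.1172] [0.5346 0.1458 0.112 ]
```

Call:
move_arm(
  steps=[
    [[0.285,-0.33,0.16],0.004,-1],
    [[0.285,-0.33,0.16],0.004,-1],
    [[0.285,-0.33,0.16],0.004,-1],
    [[0.285,-0.33,0.16],0.004,-1],
    [[0.285,-0.33,0.24],0.004,-1],
  ],
)

```text
t: 2.88
ee_pos: [0.5407, 0.143, 0.2105]
tool_rot: [-3.102, -0.003, 0.111]
force: [0.2, -0.4, -0.6]
width: -0.0
finger_force: 0.0
```

```bash
python3 - <<'E'
from h import *
np.set_printoptions(precision=4,suppress=True)
s=manip.get_state();print(s['t'],s['ee_pos'],s['tool_rot'],s['force'])
c=snap('wrist','w2.png')
for r in manip.place_of('cover_ridge','wrist')[:2]: print(round(r['score'],2),r['position'],onplane(c,r['position'],.112))
K,R,t=[np.array(c[k]) for k in('K','R','t')]
p=K@(R@(np.array(s['ee_pos'])-[0,0,.073])+t);print('tip px',p/p[2])
E
```

```text
2.875 [0.5407 0.143  0.2105] [-3.1015 -0.0028  0.111 ] [ 0.2441 -0.3784 -0.6068]
0.69 [330.3, 246.0] [0.5337 0.1365 0.112 ]
tip px [320.3496 255.8197   1.    ]
```

View pics/w2.png

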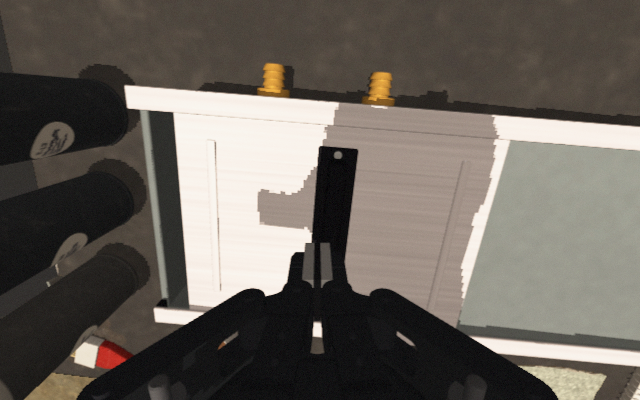

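The cover is seen from above: ridge at about (335,200), a gap at the cover's left edge, and the fingers over the ridge. The arm fell short of the target and is a little tilted, so I check the joints.

```bash
python3 - <<'E'
from h import *
np.set_printoptions(precision=4,suppress=True)
s=manip.get_state();print(s['t'],s['ee_pos'],s['tool_rot'],s['qpos'],s['joint_velocities'],s['joint_torque'])
E
```

```text
2.975 [0.5366 0.1425 0.2068] [-3.1018  0.0072  0.1109] [ 0.1098  0.421  -0.3173  0.8397  0.0398  3.1405] [-0.0002 -0.0369  0.0347  0.0581  0.0001 -0.0002] [  0.0235 -46.6784  24.841   -1.0963   0.1541  -0.0004]
```

Joint 6 is at its limit (q6 ≈ q1 − yaw + π). I'll use a tool yaw a quarter turn away instead.

Call:
move_arm(
  steps=[
    [[0,0,-0.1],-0.238,-1],
    [[0,0,-0.1],-0.238,-1],
    [[0,0,-0.1],-0.238,-1],
    [[0,0,-0.1],-0.238,-1],
    [[0,0,-0.1],-0.238,-1],
  ],
)

```text
t: 3.6
ee_pos: [0.5387, 0.1412, 0.2509]
tool_rot: [-3.118, -0.032, 1.054]
force: [-0.0, -0.3, -0.6]
width: -0.0002
finger_force: 0.0
```

```bash
cat >> h.py <<'E'
from scipy.spatial.transform import Rotation as Ro
def share(*tips):
    s=manip.get_state();R=Ro.from_euler('xyz',s['tool_rot']).as_matrix()
    tip=np.array(s['ee_pos'])+R@[0,0,.073]
    print('t',s['t'],'tip',tip.round(4),'rot',np.round(s['tool_rot'],3),'F',np.round(s['force'],1),'q',np.round(s['qpos'],2))
    for p in tips: print(p,(R.T@(np.array(p)-tip)/.4).round(4))
E
python3 -c "
from h import *
share((.534,.182,.16),(.534,.182,.102))"
```

```text
t 3.6 tip [0.5383 0.144  0.1779] rot [-3.118 -0.032  1.054] F [-0.  -0.3 -0.6] q [ 0.11  0.38 -0.26  0.93  0.04  2.19]
(0.534, 0.182, 0.16) [ 0.0757 -0.0551  0.0485]
(0.534, 0.182, 0.102) [ 0.0711 -0.0516  0.1934]
```

Call:
move_arm(
  steps=[
    [[0.076,-0.055,0.048],-0.088,-1],
    [[0.076,-0.055,0.048],-0.088,-1],
    [[0.076,-0.055,0.048],-0.088,-1],
    [[0.076,-0.055,0.048],-0.088,-1],
    [[0.074,-0.053,0.12],-0.088,-1],
  ],
)

```text
t: 4.22
ee_pos: [0.5368, 0.1798, 0.2054]
tool_rot: [3.141, -0.041, 1.599]
force: [-0.3, -0.4, 0.4]
width: 0.0004
finger_force: 0.0
```

```bash
python3 - <<'E'
from h import *
share((.534,.182,.102))
c=snap('wrist','w3.png')
r=manip.place_of('cover_ridge','wrist')
print([(x['score'],x['position'],onplane(c,x['position'],.112)) for x in r[:2]])
E
```

```text
t 4.225 tip [0.5368 0.1828 0.1325] rot [ 3.141 -0.041  1.599] F [-0.3 -0.4  0.4] q [ 0.18  0.43 -0.3   0.83  0.04  1.72]
(0.534, 0.182, 0.102) [-0.0049 -0.0071  0.0761]
[]
```

View pics/w3.png

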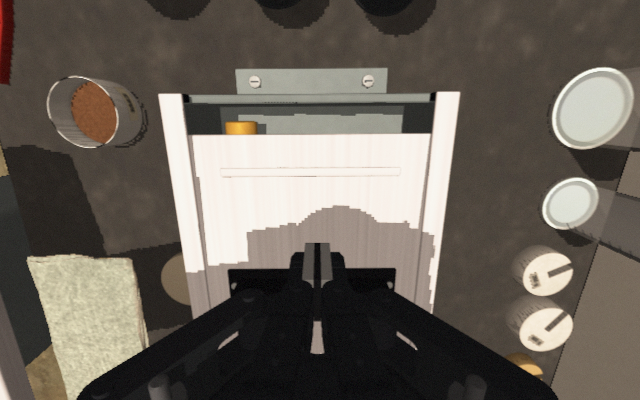

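The fingers hang left of the ridge (ridge at rows 268–290, fingertips at (317,245)) and the cover's left edge is about 20 mm open. Now I descend.

Call:
move_arm(
  steps=[
    [[-0.005,-0.007,0.04],0,-1],
    [[-0.005,-0.007,0.076],0,-1],
    [[-0.025,-0.007,0.076],0,-1],
    [[-0.05,-0.007,0.075],0,-1],
    [[-0.075,-0.006,0.073],0,-1],
  ],
)

```text
t: 4.95
ee_pos: [0.5337, 0.1505, 0.1728]
tool_rot: [-3.138, -0.04, 1.602]
force: [-0.6, 2.3, -1.2]
width: 0.0
finger_force: 1.4
```

```bash
python3 -c "
from h import *
share((.536,.1,.102),(.538,.05,.102),(.54,0,.102),(.5415,-.035,.102))"
```

```text
t 4.95 tip [0.5333 0.1535 0.0999] rot [-3.138 -0.04   1.602] F [-0.6  2.3 -1.2] q [ 0.12  0.45 -0.36  0.75  0.04  1.66]
(0.536, 0.1, 0.102) [-0.1335  0.0025 -0.0107]
(0.538, 0.05, 0.102) [-0.2585  0.0036 -0.0157]
(0.54, 0, 0.102) [-0.3835  0.0046 -0.0208]
(0.5415, -0.035, 0.102) [-0.471   0.0056 -0.0243]
```

Contact made at about 2 N. I push on.

Call:
move_arm(
  steps=[
    [[-0.05,0.001,-0.005],0,-1],
    [[-0.1,0.002,-0.009],0,-1],
    [[-0.15,0.003,-0.011],0,-1],
    [[-0.2,0.003,-0.013],0,-1],
    [[-0.25,0.004,-0.015],0,-1],
  ],
)

```text
t: 5.58
ee_pos: [0.5379, 0.0496, 0.1742]
tool_rot: [-3.136, -0.04, 1.602]
force: [-1.5, 2.7, 1.2]
width: -0.0001
finger_force: 1.3
```

```bash
python3 -c "
from h import *
share((.54,0,.102),(.5415,-.035,.102))"
```

```text
t 5.575 tip [0.5374 0.0525 0.1013] rot [-3.136 -0.04   1.602] F [-1.5  2.7  1.2] q [-0.06  0.43 -0.39  0.75  0.04  1.48]
(0.54, 0, 0.102) [-0.1312  0.0024 -0.007 ]
(0.5415, -0.035, 0.102) [-0.2187  0.0034 -0.0105]
```

Call:
move_arm(
  steps=[
    [[-0.05,0.001,-0.003],0,-1],
    [[-0.1,0.002,-0.005],0,-1],
    [[-0.15,0.003,-0.008],0,-1],
    [[-0.18,0.003,-0.009],0,-1],
    [[-0.2,0.003,-0.01],0,-1],
  ],
)

```text
t: 6.2
ee_pos: [0.5421, -0.0298, 0.1751]
tool_rot: [-3.137, -0.04, 1.602]
force: [-1.0, 2.6, -1.0]
width: -0.0003
finger_force: 1.1
```

```bash
python3 - <<'E'
from h import *
share((.5415,-.035,.102))
for cam in('top','scene'):
    c=snap(cam)
    for l,z in(('cover_ridge',.112),('red_tip',.078),('red_valve',0),('blue_valve',0)):
        for r in manip.place_of(l,cam)[:2]: print(cam,l,round(r['score'],2),r['position'],onplane(c,r['position'],z).round(4))
E
```

```text
t 6.2 tip [ 0.5417 -0.0269  0.1021] rot [-3.137 -0.04   1.602] F [-1.   2.6 -1. ] q [-0.21  0.44 -0.38  0.76  0.04  1.33]
(0.5415, -0.035, 0.102) [-0.0202 -0.0012 -0.0005]
top cover_ridge 0.88 [363.5, 211.5] [ 0.5451 -0.0411  0.112 ]
top red_tip 0.38 [289.6, 225.2] [0.5079 0.1863 0.078 ]
top red_valve 0.63 [286.9, 208.6] [0.5703 0.2001 0.    ]
top red_valve 0.41 [351.9, 257.6] [ 0.4096 -0.0101  0.    ]
top blue_valve 0.75 [314.6, 211.3] [0.5609 0.1095 0.    ]
top blue_valve 0.24 [232.3, 261.9] [0.3976 0.3763 0.    ]
scene cover_ridge 0.96 [340.0, 166.1] [ 0.5396 -0.0537  0.112 ]
scene cover_ridge 0.5 [312.2, 221.6] [0.5087 0.194  0.112 ]
scene red_tip 0.7 [355.9, 287.7] [0.3337 0.3134 0.078 ]
scene red_tip 0.68 [313.3, 229.7] [0.5075 0.1891 0.078 ]
scene red_valve 0.8 [294.3, 242.6] [0.5654 0.19   0.    ]
scene blue_valve 0.74 [311.7, 225.6] [0.5519 0.1079 0.    ]
```

Call:
move_arm(
  steps=[
    [[-0.01,0,0],0,-1],
    [[-0.02,0,0],0,-1],
    [[-0.025,0,0],0,-1],
    [[-0.03,0,0],0,-1],
  ],
)

```text
t: 7.2
ee_pos: [0.5424, -0.041, 0.1747]
tool_rot: [-3.137, -0.04, 1.602]
force: [-0.5, 2.1, 2.3]
width: 0.0001
finger_force: 1.1
```

Force is still only 2 N, so the stop isn't reached yet. I continue in small steps.

Call:
move_arm(
  steps=[
    [[-0.005,0,0],0,-1],
    [[-0.01,0,0],0,-1],
    [[-0.013,0,0],0,-1],
  ],
)

```text
t: 7.58
ee_pos: [0.5424, -0.0434, 0.1746]
tool_rot: [-3.138, -0.047, 1.604]
force: [0.3, 13.3, 5.5]
width: -0.0
finger_force: 6.7
```

The cover is at its stop (13 N). I back off and go above the gap between the levers.

```bash
python3 -c "
from h import *
share((.541,-.02,.104),(.541,-.01,.15),(.5216,.155,.15))"
```

```text
t 7.575 tip [ 0.542  -0.04    0.1017] rot [-3.138 -0.047  1.604] F [ 0.3 13.3  5.5] q [-0.23  0.44 -0.38  0.77  0.04  1.3 ]
(0.541, -0.02, 0.104) [ 0.0503 -0.0008 -0.0034]
(0.541, -0.01, 0.15) [ 0.0807 -0.0004 -0.1171]
(0.5216, 0.155, 0.15) [ 0.4941 -0.0351 -0.0974]
```

Call:
move_arm(
  steps=[
    [[0.05,-0.001,-0.003],0,-1],
    [[0.08,-0.001,-0.117],0,-1],
    [[0.22,-0.012,-0.11],0,-1],
    [[0.36,-0.024,-0.103],0,-1],
    [[0.49,-0.035,-0.097],0,-1],
  ],
)

```text
t: 8.2
ee_pos: [0.522, 0.1494, 0.2211]
tool_rot: [-3.138, -0.038, 1.602]
force: [0.8, 0.1, -0.0]
width: -0.0004
finger_force: 0.0
```

```bash
python3 - <<'E'
from h import *
share((.5216,.160,.10),(.5216,.160,.06))
C=[]
for cam in('wrist','top','scene'):
    c=snap(cam,cam+'4.png')
    for l,z in(('cover_ridge',.112),('red_tip',.078),('red_valve',0),('blue_valve',0)):
        for r in manip.place_of(l,cam)[:2]: print(cam,l,round(r['score'],2),r['position'],onplane(c,r['position'],z).round(4))
E
```

```text
t 8.2 tip [0.5216 0.1521 0.1481] rot [-3.138 -0.038  1.602] F [ 0.8  0.1 -0. ] q [ 0.13  0.38 -0.34  0.85  0.04  1.67]
(0.5216, 0.16, 0.1) [0.0151 0.0012 0.1209]
(0.5216, 0.16, 0.06) [0.0114 0.0016 0.2208]
wrist red_tip 0.75 [299.5, 156.6] [0.506  0.2027 0.078 ]
wrist red_valve 0.85 [357.5, 150.9] [0.5604 0.1993 0.    ]
wrist red_valve 0.33 [212.4, 243.2] [0.4055 0.09   0.    ]
wrist blue_valve 0.68 [356.2, 228.8] [0.5657 0.1139 0.    ]
wrist blue_valve 0.57 [300.9, 159.4] [0.5029 0.1884 0.    ]
top cover_ridge 0.59 [366.9, 214.8] [ 0.5349 -0.0512  0.112 ]
top cover_ridge 0.59 [236.8, 202.2] [0.5763 0.3464 0.112 ]
top red_valve 0.41 [406.7, 146.7] [ 0.7748 -0.1969  0.    ]
scene cover_ridge 0.82 [340.2, 167.5] [ 0.5363 -0.0478  0.112 ]
scene red_tip 0.71 [310.4, 231.5] [0.5113 0.1985 0.078 ]
scene red_valve 0.94 [292.9, 245.1] [ 0.5644  0.2001 -0.    ]
scene red_valve 0.3 [339.9, 168.3] [ 0.5883 -0.1763  0.    ]
scene blue_valve 0.84 [310.5, 225.9] [0.5544 0.1106 0.    ]
```

View pics/wrist4.png

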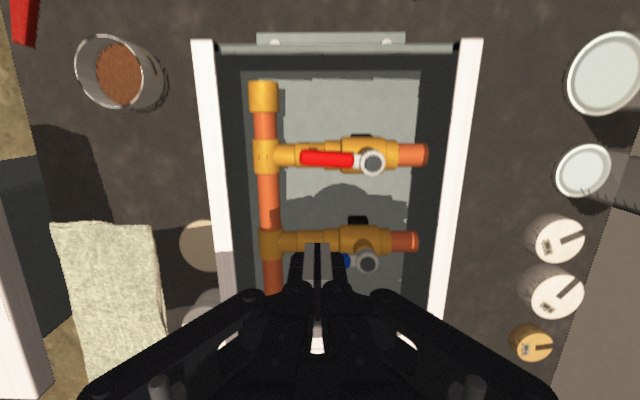

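The red valve is at (372,163) with its lever tip at (300,157). The blue pivot is at (368,262), partly behind the fingers. The cover is fully aside.

```bash
python3 - <<'E'
from h import *
c=manip.calibration('wrist')
for p in((372,163),(300,157),(368,262),(204,42),(468,42)):print(p,onplane(c,p,.08 if p[1]>100 else .098).round(4))
t=manip.calibration('scene')
print(tri([c,t],[(299.5,156.6),(310.4,231.5)]))
E
```

```text
(372, 163) [0.563 0.192 0.08 ]
(300, 157) [0.5088 0.1948 0.08  ]
(368, 262) [0.5669 0.1088 0.08  ]
(204, 42) [0.4497 0.2665 0.098 ]
(468, 42) [0.612  0.2715 0.098 ]
[0.5101441  0.1958837  0.07671016]
```

Call:
move_arm(
  steps=[
    [[0.013,0.001,0.06],0,-1],
    [[0.012,0.001,0.12],0,-1],
    [[0.01,0.001,0.18],0,-1],
    [[0.009,0.002,0.218],0,-1],
    [[0.009,0.002,0.218],0,-1],
  ],
)

```text
t: 9.57
ee_pos: [0.522, 0.1546, 0.1331]
tool_rot: [-3.135, -0.039, 1.602]
force: [-0.2, -0.3, -0.2]
width: -0.0001
finger_force: 0.0
```

```bash
cat >> h.py <<'E'
def arc(ths,d,r=.042):
    pts=[]
    for th in ths:
        b=np.array([-r*np.cos(th)-d*np.sin(th), r*np.sin(th)-d*np.cos(th)])
        R=np.array([[np.cos(.037),-np.sin(.037)],[np.sin(.037),np.cos(.037)]])
        w=np.array([.563,.193])+R@b
        pts.append((round(w[0],4),round(w[1],4),.060))
    share(*pts)
E
python3 -c "
from h import *
arc([0,.15,.3,.45,.6,.75,.9],.017)"
```

```text
t 9.575 tip [0.5214 0.1574 0.0601] rot [-3.135 -0.039  1.602] F [-0.2 -0.3 -0.2] q [ 0.14  0.49 -0.43  0.65  0.04  1.67]
(np.float64(0.5217), np.float64(0.1745), 0.06) [0.0426 0.0022 0.002 ]
(np.float64(0.5194), np.float64(0.1808), 0.06) [ 0.0585 -0.0031  0.0027]
(np.float64(0.518), np.float64(0.1875), 0.06) [ 0.0753 -0.006   0.0033]
(np.float64(0.5177), np.float64(0.1943), 0.06) [ 0.0923 -0.0062  0.004 ]
(np.float64(0.5184), np.float64(0.201), 0.06) [ 0.109  -0.0039  0.0047]
(np.float64(0.5201), np.float64(0.2076), 0.06) [0.1253 0.0008 0.0053]
(np.float64(0.5228), np.float64(0.2139), 0.06) [0.1409 0.0081 0.0058]
```

Call:
move_arm(
  steps=[
    [[0.03,0.002,0.002],0,-1],
    [[0.05,0.0,0.003],0,-1],
    [[0.075,-0.006,0.003],0,-1],
    [[0.092,-0.006,0.004],0,-1],
    [[0.109,-0.004,0.005],0,-1],
  ],
)

```text
t: 10.2
ee_pos: [0.5193, 0.1984, 0.1338]
tool_rot: [-3.136, -0.038, 1.602]
force: [0.6, -4.7, 0.5]
width: 0.0005
finger_force: 2.0
```

```bash
python3 - <<'E'
from h import *
arc([.75,.9,1.05,1.2,1.35,1.5],.016)
c=snap('wrist','w5.png')
for r in manip.place_of('red_tip','wrist')[:2]: print(round(r['score'],2),r['position'],onplane(c,r['position'],.078).round(4))
E
```

```text
t 10.2 tip [0.5188 0.2012 0.0608] rot [-3.136 -0.038  1.602] F [ 0.6 -4.7  0.5] q [ 0.22  0.5  -0.4   0.66  0.04  1.75]
(np.float64(0.5208), np.float64(0.2084), 0.06) [0.0177 0.0055 0.0027]
(np.float64(0.5235), np.float64(0.2145), 0.06) [0.0327 0.0127 0.0033]
(np.float64(0.5272), np.float64(0.2202), 0.06) [0.0467 0.0224 0.0038]
(np.float64(0.5317), np.float64(0.2252), 0.06) [0.0588 0.034  0.0042]
(np.float64(0.5368), np.float64(0.2295), 0.06) [0.0691 0.0471 0.0045]
(np.float64(0.5426), np.float64(0.233), 0.06) [0.0774 0.0619 0.0047]
```

View pics/w5.png

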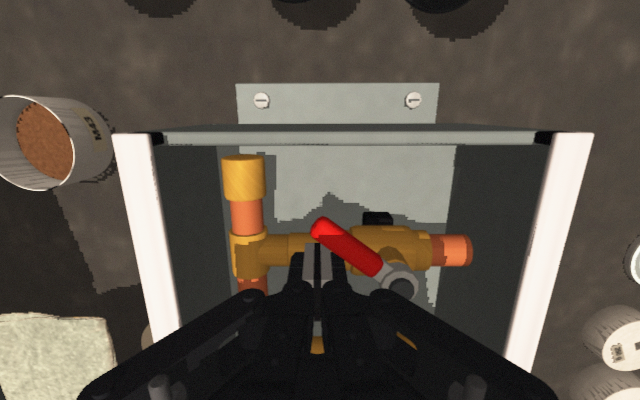

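The lever has turned about 0.6 rad (tip at (320,228), pivot at (400,285)), with the fingertip behind it at (317,250). I continue the arc.

Call:
move_arm(
  steps=[
    [[0.018,0.005,0.002],0,-1],
    [[0.033,0.013,0.002],0,-1],
    [[0.047,0.022,0.003],0,-1],
    [[0.059,0.034,0.003],0,-1],
    [[0.069,0.047,0.003],0,-1],
  ],
)

```text
t: 10.92
ee_pos: [0.5374, 0.227, 0.1333]
tool_rot: [-3.136, -0.04, 1.603]
force: [-3.2, -2.6, -0.0]
width: -0.0001
finger_force: 1.5
```

```bash
python3 - <<'E'
from h import *
arc([1.5,1.571],.016)
arc([1.571],.011)
E
```

```text
t 10.925 tip [0.5369 0.23   0.0604] rot [-3.136 -0.04   1.603] F [-3.2 -2.6 -0. ] q [ 0.26  0.55 -0.33  0.7   0.04  1.8 ]
(np.float64(0.5426), np.float64(0.233), 0.06) [0.0071 0.0145 0.0011]
(np.float64(0.5455), np.float64(0.2344), 0.06) [0.0104 0.0219 0.0012]
t 10.925 tip [0.5369 0.23   0.0604] rot [-3.136 -0.04   1.603] F [-3.2 -2.6 -0. ] q [ 0.26  0.55 -0.33  0.7   0.04  1.8 ]
(np.float64(0.5505), np.float64(0.2346), 0.06) [0.0105 0.0344 0.0011]
```

Call:
move_arm(
  steps=[
    [[0.007,0.014,0.001],0,-1],
    [[0.009,0.022,0.001],0,-1],
    [[0.009,0.028,0.001],0,-1],
  ],
)

```text
t: 11.3
ee_pos: [0.5432, 0.2299, 0.1325]
tool_rot: [-3.125, -0.038, 1.603]
force: [-20.2, -5.6, 15.8]
width: 0.0004
finger_force: 10.8
```

```bash
python3 - <<'E'
from h import *
arc([1.571],.011)
c=snap('wrist','w6.png')
E
```

```text
t 11.3 tip [0.5419 0.2326 0.0595] rot [-3.125 -0.038  1.603] F [-20.2  -5.6  15.8] q [ 0.26  0.56 -0.3   0.72  0.04  1.8 ]
(np.float64(0.5505), np.float64(0.2346), 0.06) [ 0.0043  0.0216 -0.0014]
```

View pics/w6.png

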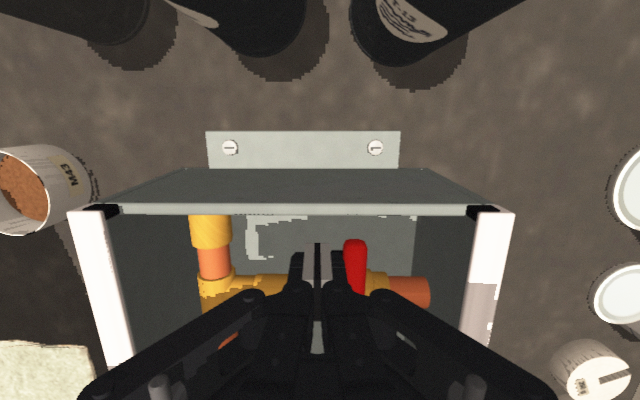

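The lever (355,240–290) points straight at the left end wall, and the 20 N force says it is at its stop. I back off from it and rise straight up.

Call:
move_arm(
  steps=[
    [[0,-0.03,0],0,-1],
    [[0,-0.03,-0.03],0,-1],
    [[0,-0.03,-0.15],0,-1],
    [[0,-0.03,-0.3],0,-1],
    [[0,-0.03,-0.35],0,-1],
  ],
)

```text
t: 11.98
ee_pos: [0.5406, 0.2255, 0.279]
tool_rot: [3.136, -0.043, 1.603]
force: [0.5, 0.5, -0.3]
width: -0.0001
finger_force: 0.0
```

```bash
python3 - <<'E'
from h import *
share()
c=snap('wrist','w7.png')
for l in('red_tip','red_valve'):
    for r in manip.place_of(l,'wrist')[:2]: print(l,round(r['score'],2),r['position'],onplane(c,r['position'],.078 if 'tip' in l else 0).round(4))
c=snap('top')
print([(r['score'],onplane(c,r['position'],.112).round(4)) for r in manip.place_of('cover_ridge','top')[:2]])
E
```

```text
t 11.975 tip [0.5409 0.2286 0.2061] rot [ 3.136 -0.043  1.603] F [ 0.5  0.5 -0.3] q [ 0.25  0.4  -0.15  1.01  0.04  1.79]
red_tip 0.77 [337.6, 172.5] [0.5629 0.2505 0.078 ]
red_valve 0.75 [331.8, 205.8] [0.5644 0.191  0.    ]
[(0.76, array([ 0.545 , -0.0487,  0.112 ])), (0.46, array([0.5512, 0.1091, 0.112 ]))]
```

View pics/w7.png

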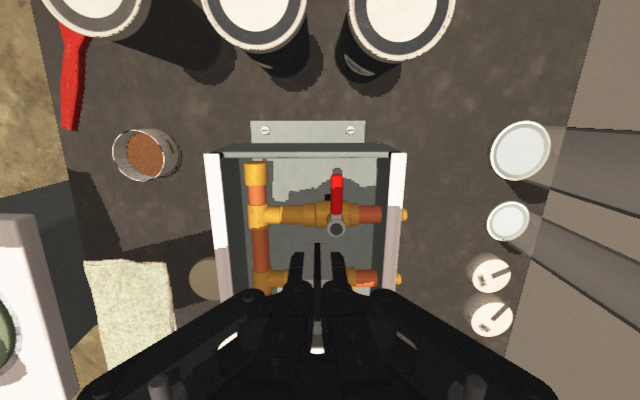

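The red lever points left (tip (337,175), pivot (336,228)) and the tubes are where they were. The arm is clear and the measured angle is about 1.57 rad, so I hand in.

```bash
python3 -c "
from rig import manip
print(manip.hand_in())"
```

```text
the job is handed in; nothing more can be done
None
```

The cover is pushed to its stop on the right and the red lever is shut against its stop. The blue lever was not touched, the arm is clear of everything, and the job was handed in at about 12 s with no verdict returned.

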